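# Press the push-pins of a power board's cooler home in cross order

## Robot

A 6-joint arm with a two-finger parallel gripper is mounted at the origin on a cart in front of the work surface, level with it; the furniture and walls round the work are solid. World frame = base frame: x ahead of the robot, y to its left, z up, the work surface at z = 0. Lengths are in m, angles in rad, forces in N, time in s.
With the tool pointing down it reaches from about 0.375 to 0.9 m from the base axis. Payload 3.1 kg.
Tool frame: the origin (TCP) lies midway between the tips of the shut fingers; the grasp point (between the pads) lies 19 mm behind it; x points along the fingers, z is the direction in which the jaws open and shut, and the axes are right-handed (so a half turn about x gives the same grasp; the last joint's range is limited). The gripper opens to 85 mm and grips with 20 to 120 N. Pads are 22 mm wide; open, the fingers measure 114 mm over their backs; the gripper's body (76 mm by 85 mm) begins 54 mm behind the grasp point. The pads swing forward as they close: fully open they stand 13 mm farther back than shut.
Start: joints at [0.983, 0.527, 1.433, -0, 1.181, -0.178], TCP at [0.249, 0.573, 0.209] pointing down, gripper open.
Joint ranges: [-3.08, 3.08], [-0.75, 2.2], [0.22, 2.44], [-1.43, 4.57], [0, 2.65], [-2.85, 2.85]. Speed limits (rad/s): [2.79, 2.79, 3.14, 3.14, 3.14, 3.14].

## Interface

Orientations are given as a unit quaternion [x, y, z, w].
In Python, from station import telemetry, optics, manip gives the robot as it stands.
- The arm moves only by the tool step_arm, never from a script. Its argument "commands" is a list of rows, each a list of 4 numbers: the shift along the tool's x, y, z in m, then the turn about the tool's x in rad. A call has 1 to 8 rows; each row is the pose to reach, as a shift and turn from the pose measured when the call began, along the tool's axes at that moment; what a row does not reach only later rows make up. A row lasts 1/12 s, in which the tool goes at most 41.7 mm and 7.16 degrees, less where a joint would pass 70% of its speed; a pose out of reach is approached as far as the arm can. A call with a gripper value outside its range is refused whole. "jaw" is the finger opening in m, from 0 to 0.0854, set as the call begins (left out, the last holds). The fingers move at their own pace and stop on an object; "grip_force" is the grip in N (left out, the last holds). Time passes only in rows, so rows that repeat a pose let the fingers close. It gives the time, the measured TCP pose, the force and the opening at its end, in the units of the state.
- telemetry.sense(): the state, without advancing time (a new reading comes with each control period).
- optics.snapshot(name): name is "scene" or "top" or "wrist"; returns the picture (480x640x3 uint8, red, green, blue); there is no depth.
- optics.camera_params(name): a dict with "mtx" (3x3 intrinsics, pixels), "origin" and "attitude" of the camera in the world. Camera axes: x right, y down, z forward; pixel columns grow to the right and rows downward; lengths in m; the calibration is good to about 2 mm. A picture is of the moment at which its call begins: read the wrist's pose just before it. camera_params takes no time and is no camera call; for the wrist camera it gives the pose at the moment of the call.
- manip.sign_off(): hands the job in, once; it reports no verdict.
The state is a dict: "t": time; "q": joint angles; "qd": joint speeds; "tau": joint torques, N m; "tcp_pos": TCP position; "tool_rot": TCP orientation; "force": force on the tool from outside, world axes, zero at the start; "ft_torque": the same for the moment, N m; "finger_gap": opening from 0.0 (shut) to 1.0 (fully open).
Only numpy, scipy, OpenCV 4.12 (cv2) and the standard library are available. Lean on these libraries where they do the work, as an engineer would, in place of code of your own. Each camera call takes 0.05 s, during which the arm holds its last target.

## Task

Fix the cooler on the LED power board: press its four sprung push-pins gently down, one at a time and each fully home, crosswise so that the cooler beds evenly. Start with the pin beside the two round capacitors, go diagonally across to the pin opposite, then the other pin beside the white terminal strip, and last the one beside the transformer. Only press with the fingertips: leave the board standing where it is, do not pick anything up, and leave the things round about alone.

Things in the scene. Friction and masses are not known exactly. Their poses are not given: they have to be found in the camera images.
- power_board: Loose dark green circuit board, 144 x 132 mm, about 0.55 kg, level on four 14 mm brass standoffs near its corners; it slides if shoved sideways and may be turned any way. Origin: centre of the board at table height, z up; top face at z = 16 mm. The terminal strip lies along its own -x edge. The four push-pins stand at x, y = +-36 mm, in the corners of the cooler's black frame.
- cooler_mid (a point): Centre of the finned grey cooler (45 x 45 mm) in the middle of the board, on the steel strap over its fins, 36 mm above the table: lower than the pin heads at all times.
- capacitors_mid (a point): Half-way between the two round black capacitors with silver tops (16 mm across, 20 mm apart), at their tops, 36 mm above the table; board x = 58, y = 36 mm.
- terminals_mid (a point): Middle of the white ten-way terminal strip (20 x 110 mm), on its top, 32 mm above the table; board x = -60, y = 0 mm.
- transformer_mid (a point): Middle of the small transformer (22 x 26 mm), on its top, about 35 mm above the table; board x = 57, y = -30 mm.
- pin_capacitor (a joint): Push-pin beside the two capacitors (board x, y = +36, +36 mm), the first to press. Travel in m: 0 to 0.001 = raised (start), 0.008 = fully home on its stop. It gives way at about 2.5 N and stays where it is left (it does not spring back). Once home, the head gives on its spring by up to 3 mm more (from 3.5 N to 11 N) and comes back; then it is hard, and 30 N would crack the board. All four pins are alike.
- pin_opposite (a joint): Push-pin diagonally opposite, at one end of the terminal strip (board x, y = -36, -36 mm), the second to press. Values as for pin_capacitor.
- pin_terminal (a joint): The other push-pin beside the terminal strip (board x, y = -36, +36 mm), the third to press. Values as for pin_capacitor.
- pin_transformer (a joint): Push-pin beside the transformer (board x, y = +36, -36 mm), the last to press. Values as for pin_capacitor.
- pin_capacitor_top (a point): Centre of the flat top of the first pin's white round head, 14 mm across; moves with the pin: about 52 mm above the table when raised, 44 mm when home, down to 41 mm while the head is pressed on its spring.
- pin_opposite_top (a point): The same point on the second pin.
- pin_terminal_top (a point): The same point on the third pin.
- pin_transformer_top (a point): The same point on the fourth pin.
- small_screwdriver: Bystander: small screwdriver with a red handle, 144 x 17 mm, lying on the table. Origin: under its middle.
- blue_marker: Bystander: marker pen with a blue cap, 135 x 15 mm, lying on the table. Origin: under its middle.
- yellow_tape: Bystander: roll of yellow tape, 58 mm across, 19 mm high, lying flat. Origin: centre of its underside.
- spare_sink: Bystander: loose spare heat sink, 50 x 60 x 28 mm, not to be used. Origin: centre of its underside.

How it is judged:
On the way, in this order (a step that is already met when the one before it is completed fails the run):
1. the pin beside the capacitors is fully home, the later pins still raised (value of joint pin_capacitor above 0.007 m and value of joint each of pin_opposite, pin_terminal, pin_transformer below 0.003 m), for 0.1 s.
2. the pin diagonally opposite is fully home, the later pins still raised (value of joint each of pin_capacitor, pin_opposite above 0.007 m and value of joint each of pin_terminal, pin_transformer below 0.003 m), for 0.1 s.
3. the pin that is the other one beside the terminal strip is fully home, the later pins still raised (value of joint each of pin_capacitor, pin_opposite, pin_terminal above 0.007 m and value of joint pin_transformer below 0.003 m), for 0.1 s.
4. the pin beside the transformer is fully home (value of joint each of pin_capacitor, pin_opposite, pin_terminal, pin_transformer above 0.007 m), for 0.1 s.
At the end, for the whole second after the job is handed in: All four push-pins are down by more than 7 of their 8 mm; the board stands level on the table, at rest, within 20 mm of where it was; the bystanders are within 20 mm of where they were (all of step 4 and height (world z) of power_board below 0.004 m and angle between power_board's own z axis and vertical below 0.04 rad and distance of each of power_board, small_screwdriver, blue_marker, yellow_tape, spare_sink from where it was at the start of the episode below 0.02 m and linear speed of power_board below 0.01 m/s); the robot touches nothing.
It fails at once if a pin is pressed (3 mm or more) before the pin before it in the order is home ((value of joint pin_opposite above 0.003 m and not (value of joint pin_capacitor above 0.007 m)) or (value of joint pin_terminal above 0.003 m and not (value of joint pin_opposite above 0.007 m)) or (value of joint pin_transformer above 0.003 m and not (value of joint pin_terminal above 0.007 m))).
It fails at once if the board is lifted or tipped (by more than 8 mm or 0.12 rad) (height (world z) of power_board above 0.008 m or angle between power_board's own z axis and vertical above 0.12 rad).
It fails at once if the board is shoved more than 20 mm (distance of power_board from where it was at the start of the episode above 0.02 m).
It fails at once if the robot presses on the board with more than 30 N (contact force between any of the fingers, the arm and power_board above 30 N).
It fails at once if a bystander is lifted or moved more than 20 mm (distance of any of small_screwdriver, blue_marker, yellow_tape, spare_sink from where it was at the start of the episode above 0.02 m).
It also fails if it takes over 42 s, if anything falls off the work surface, if the arm or the gripper's body presses on something with over 40 N, if the wrist force passes 120 N, or if a joint passes its speed limit or range.

## Working session

There is one attempt and no reset: what is moved stays moved. The work goes in short steps, Python scripts to look and compute and a tool call to move; the robot and the scene stay as the last step left them, time stands still between calls to the robot, and variables do not carry over. Pictures are saved under pics/ and viewed, and the job is handed in when it is done.

Besides the shell and the picture viewer there is one more tool, called after "Call:" as name(argument=value, ...), one argument or row to a line, values as JSON. step_arm: Moves the arm, as the interface text tells. Its arguments: {"type":"object","properties":{"commands":{"type":"array","items":{"type":"array","items":{"type":"number"}}},"jaw":{"type":"number"},"grip_force":{"type":"number"}},"required":["commands"]}

```bash
mkdir -p pics
python3 - <<'E'
from station import telemetry, optics
import cv2
s=telemetry.sense()
print({k:s[k] for k in s})
for n in ["top","scene"]:
    im=optics.snapshot(n); cv2.imwrite(f"pics/{n}0.png",im[:,:,::-1])
    print(n,optics.camera_params(n))
E
```

```text
{'t': 0.0, 'q': array([ 9.82492194e-01,  5.28503362e-01,  1.43392335e+00, -2.16362735e-05,
        1.18139102e+00, -1.78466778e-01]), 'qd': array([-1.75131881e-03,  2.96967121e-03, -4.16299115e-04, -4.91368882e-04,
        3.24667012e-04,  9.93144440e-05]), 'tau': array([-1.59877436e-03, -4.42342329e+01, -1.78022629e+01, -2.75061320e-04,
        8.43391987e-03,  2.31036523e-05]), 'tcp_pos': array([0.24855982, 0.5726024 , 0.20820413]), 'tool_rot': array([-0.38811151,  0.59200177,  0.38748288,  0.59055938]), 'force': array([-0.6551665 ,  0.30111558, -0.28085397]), 'ft_torque': array([-0.01543753,  0.04717349,  0.04180194]), 'finger_gap': 0.9990683938796521}
top {'mtx': array([[601.6890291 ,   0.        , 322.30700057],
       [  0.        , 601.6890291 , 231.33576859],
       [  0.        ,   0.        ,   1.        ]]), 'origin': array([ 0.41096928, -0.183651  ,  1.41625712]), 'attitude': array([ 0.71029799, -0.70084558,  0.05373822, -0.03747594])}
scene {'mtx': array([[572.96380585,   0.        , 322.97556437],
       [  0.        , 572.96380585, 245.35467816],
       [  0.        ,   0.        ,   1.        ]]), 'origin': array([ 0.09785101, -0.73580847,  0.83152894]), 'attitude': array([ 0.87002087, -0.32665627,  0.13922437, -0.34201745])}
```

View pics/top0.png

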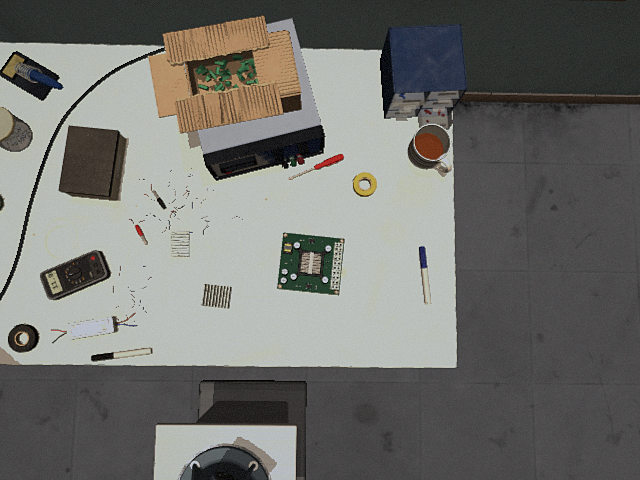

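View pics/scene0.png

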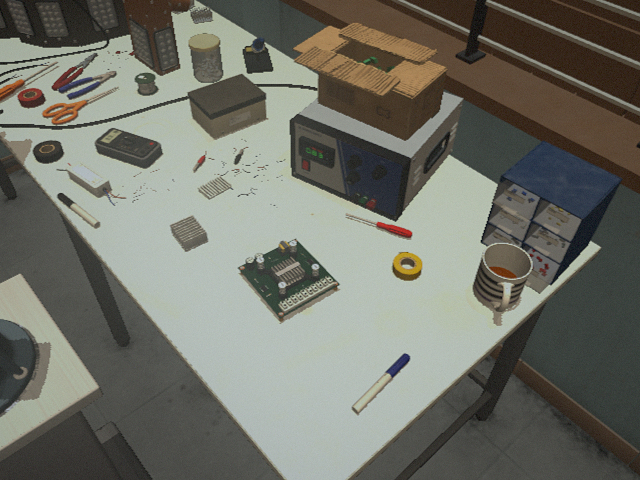

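The top view shows the board around pixel (311,264), with the white terminal strip on its right edge. The nearest tall object is the bench supply, about (265,150). I'll enlarge both views.

Run:
```python
import cv2,numpy as np
a=cv2.imread("pics/top0.png")[222:304,265:357]; b=cv2.imread("pics/scene0.png")[230:325,230:345]
a=cv2.resize(a,None,fx=7,fy=7,interpolation=cv2.INTER_CUBIC);b=cv2.resize(b,None,fx=6,fy=6,interpolation=cv2.INTER_CUBIC)
cv2.imwrite("pics/topz.png",a);cv2.imwrite("pics/scenez.png",b)
```

```text
(no output)
```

View pics/topz.png

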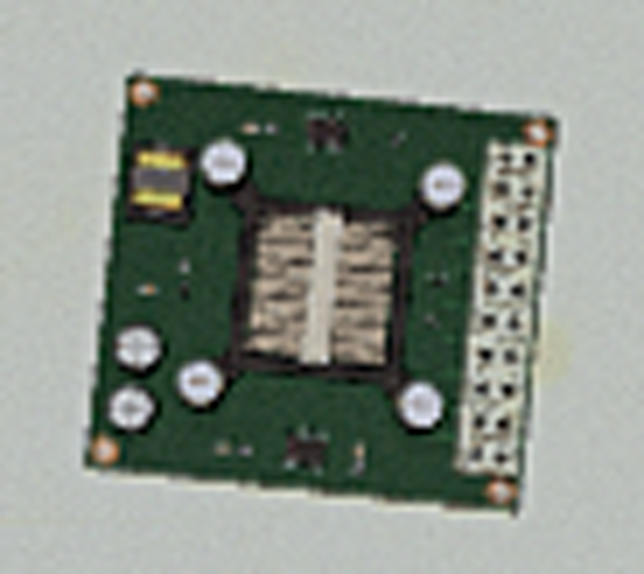

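View pics/scenez.png

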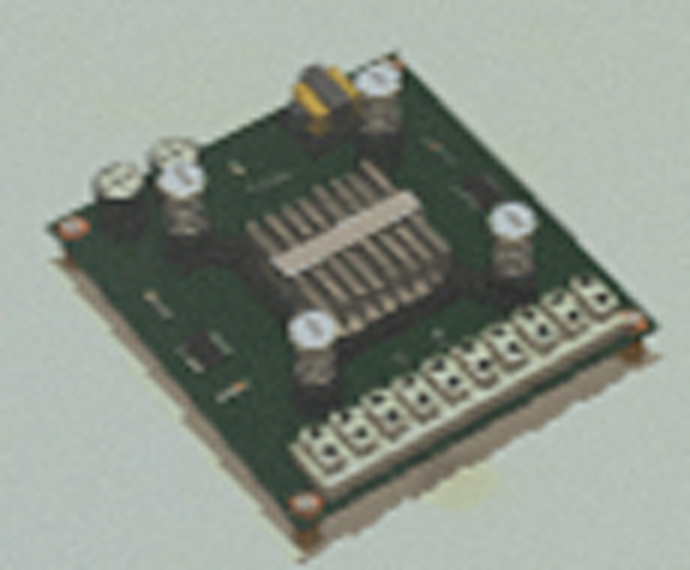

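The enlarged top view shows four bluish-white pin heads. At zoom pixels, they are transformer (223,162), opposite (443,186), terminal (421,405) and capacitor (201,383). The silver capacitors are on the left, at (137,347) and (131,408). I'll now measure them.

```bash
cat > h.py <<'E'
import cv2,numpy as np
from scipy.spatial.transform import Rotation as R
from station import telemetry, optics
names=["cap","opp","term","trafo"]
B=np.array([[36,36],[-36,-36],[-36,36],[36,-36]])/1000.
def ray(c,p):
    d=np.linalg.inv(c["mtx"])@np.array([p[0],p[1],1.]); d=R.from_quat(c["attitude"]).apply(d); return np.array(c["origin"]),d/np.linalg.norm(d)
def onz(c,p,z):
    o,d=ray(c,p); return o+d*(z-o[2])/d[2]
def proj(c,X):
    v=R.from_quat(c["attitude"]).inv().apply(np.array(X)-c["origin"]); u=c["mtx"]@v; return u[:2]/u[2]
def tri(c1,p1,c2,p2):
    o1,d1=ray(c1,p1);o2,d2=ray(c2,p2)
    t=np.linalg.lstsq(np.c_[d1,-d2],o2-o1,rcond=None)[0]
    a=o1+t[0]*d1;b=o2+t[1]*d2
    return (a+b)/2,np.linalg.norm(a-b)
def head(im,p,r=6):
    x,y=map(int,np.round(p)); w=im[y-r:y+r+1,x-r:x+r+1].astype(float)
    m=((w.min(2)>120)&((w[:,:,2]-w[:,:,0])>-3)).astype(np.uint8)   # rgb
    n,l,s,c=cv2.connectedComponentsWithStats(m)
    k=1+np.argmax(s[1:,4]); return c[k]+[x-r,y-r],s[k,4]
def fit(P):
    # 2D rigid fit B->P
    b=B-B.mean(0);q=P-P.mean(0); th=np.arctan2((b[:,0]*q[:,1]-b[:,1]*q[:,0]).sum(),(b*q).sum())
    Rm=np.array([[np.cos(th),-np.sin(th)],[np.sin(th),np.cos(th)]]); t=P.mean(0)-Rm@B.mean(0)
    return th,t,B@Rm.T+t
E
python3 - <<'E'
from h import *
ct=optics.camera_params("top");cs=optics.camera_params("scene")
it=cv2.imread("pics/top0.png")[:,:,::-1];i2=cv2.imread("pics/scene0.png")[:,:,::-1]
pt=np.array([[201,383],[443,186],[421,405],[223,162]])/7+[265,222]-.5+.07
ps=np.array([[182,179],[513,221],[315,329],[379,79]])/6+[230,230]-.4
P=[]
for n,a,b in zip(names,pt,ps):
    a2,sa=head(it,a);b2,sb=head(i2,b)
    X,e=tri(ct,a2,cs,b2); P.append(onz(ct,a2,.052))
    print(n,a.round(1),a2.round(1),sa,b.round(1),b2.round(1),sb,"tri",X.round(4),e.round(4),"top@52",P[-1].round(4),"scene@52",onz(cs,b2,.052).round(4))
P=np.array(P)[:,:2];th,t,F=fit(P);print(th,t,F.round(4),(P-F).round(4))
Pm=np.array([onz(ct,a,.052)[:2] for a in pt]);print(fit(Pm))
s=telemetry.sense();print(R.from_quat(s["tool_rot"]).as_matrix().round(4))
E
```

```text
cap [293.3 276.3] [293.1 275.9] 21 [259.9 259.4] [260.1 259.1] 28 tri [ 0.4853 -0.1492  0.0555] 0.0002 top@52 [ 0.4856 -0.1491  0.052 ] scene@52 [ 0.487  -0.1465  0.052 ]
opp [327.9 248.1] [328.  247.8] 22 [315.1 266.4] [315.1 266. ] 30 tri [ 0.55   -0.2273  0.0559] 0.0006 top@52 [ 0.5506 -0.2276  0.052 ] scene@52 [ 0.552  -0.2246  0.052 ]
term [324.7 279.4] [325.  279.4] 26 [282.1 284.4] [281.6 284.4] 34 tri [ 0.4781 -0.221   0.0554] 0.0009 top@52 [ 0.4786 -0.2214  0.052 ] scene@52 [ 0.4793 -0.2185  0.052 ]
trafo [296.4 244.7] [296.5 244.7] 30 [292.8 242.8] [292.6 240.2] 73 tri [ 0.5559 -0.156   0.0626] 0.0005 top@52 [ 0.5568 -0.1556  0.052 ] scene@52 [ 0.5624 -0.1481  0.052 ]
1.4809924533524192 [ 0.51792093 -0.18841917] [[ 0.4853 -0.1493]
 [ 0.5505 -0.2275]
 [ 0.4788 -0.221 ]
 [ 0.557  -0.1558]] [[ 0.0003  0.0002]
 [ 0.0001 -0.0001]
 [-0.0002 -0.0003]
 [-0.0002  0.0002]]
(np.float64(1.4829096011313745), array([ 0.51749018, -0.18824193]), array([[ 0.48478898, -0.14922102],
       [ 0.55019139, -0.22726284],
       [ 0.47846927, -0.22094314],
       [ 0.55651109, -0.15554072]]))
[[-1.100e-03 -9.172e-01  3.984e-01]
 [-1.600e-03  3.984e-01  9.172e-01]
 [-1.000e+00  3.000e-04 -1.900e-03]]
```

The four heads fit the ±36 mm square to within 0.3 mm. Height triangulates to about 55 mm against the expected 52 mm, which is within the calibration error. Next I'll work out the travel to a hover position over the first pin.

```bash
cat >> h.py <<'E'
def go(target):
    s=telemetry.sense(); d=np.array(target)-s["tcp_pos"]
    sh=R.from_quat(s["tool_rot"]).inv().apply(d)
    print("t",round(s["t"],2),"tcp",s["tcp_pos"].round(4),"F",s["force"].round(2),"gap",round(s["finger_gap"],3),"shift tool mm",(sh*1000).round(1),"dist",np.linalg.norm(sh).round(3))
    return sh
E
python3 -c "
from h import *
go([.485,-.149,.13])"
```

```text
t 0.1 tcp [0.2486 0.5727 0.2083] F [-0.68 -0.46  0.99] gap 1.002 shift tool mm [  79.2 -504.4 -567.6] dist 0.763
```

Call:
step_arm(
  commands=[
    [0,-25,-28,0],
    [0,-50,-56,0],
  ],
  jaw=0,
)

```text
t: 0.27
tcp_pos: [0.2747, 0.4944, 0.2085]
tool_rot: [-0.389, 0.591, 0.389, 0.59]
force: [0.9, 0.0, 0.6]
finger_gap: 0.747
```

I entered that call's shifts in millimetres by mistake, when the interface takes metres. The row cap held it to 2 × 41 mm in the intended direction, so nothing was harmed. I'll check the state and carry on in metres.

```bash
python3 -c "
from h import *
go([.485,-.149,.13])"
```

```text
t 0.27 tcp [0.2747 0.4944 0.2085] F [0.95 0.04 0.59] gap 0.747 shift tool mm [  79.4 -447.3 -507.9] dist 0.681
```

Call:
step_arm(
  commands=[
    [0,-0.025,-0.028,0],
    [0,-0.05,-0.056,0],
    [0,-0.075,-0.084,0],
    [0,-0.1,-0.112,0],
    [0,-0.125,-0.14,0],
    [0,-0.15,-0.168,0],
    [0,-0.175,-0.196,0],
    [0,-0.2,-0.224,0],
  ],
)

```text
t: 0.93
tcp_pos: [0.3699, 0.2079, 0.2088]
tool_rot: [-0.389, 0.591, 0.389, 0.59]
force: [1.5, 0.1, -0.1]
finger_gap: -0.001
```

```bash
python3 -c "
from h import *
go([.485,-.149,.13])"
```

```text
t 0.93 tcp [0.3699 0.2079 0.2088] F [ 1.5   0.07 -0.11] gap -0.001 shift tool mm [  79.3 -246.7 -282.4] dist 0.383
```

Call:
step_arm(
  commands=[
    [0,-0.025,-0.028,0],
    [0,-0.05,-0.057,0],
    [0,-0.075,-0.086,0],
    [0,-0.1,-0.114,0],
    [0,-0.125,-0.143,0],
    [0,-0.15,-0.172,0],
    [0,-0.175,-0.2,0],
    [0,-0.2,-0.228,0],
  ],
)

```text
t: 1.6
tcp_pos: [0.4636, -0.0824, 0.209]
tool_rot: [-0.389, 0.591, 0.389, 0.59]
force: [0.7, 0.4, 0.6]
finger_gap: -0.002
```

```bash
python3 -c "
from h import *
go([.485,-.149,.13])
c=optics.camera_params('wrist');print(c)
im=optics.snapshot('wrist');cv2.imwrite('pics/w1.png',im[:,:,::-1])"
```

```text
t 1.6 tcp [ 0.4636 -0.0824  0.209 ] F [0.74 0.4  0.64] gap -0.002 shift tool mm [ 79.  -46.1 -52.6] dist 0.106
{'mtx': array([[382.38341309,   0.        , 309.99114342],
       [  0.        , 382.38341309, 244.83275583],
       [  0.        ,   0.        ,   1.        ]]), 'origin': array([ 0.40241859, -0.05671713,  0.37316454]), 'attitude': array([0.82784187, 0.54522974, 0.07151275, 0.11085256])}
```

View pics/w1.png

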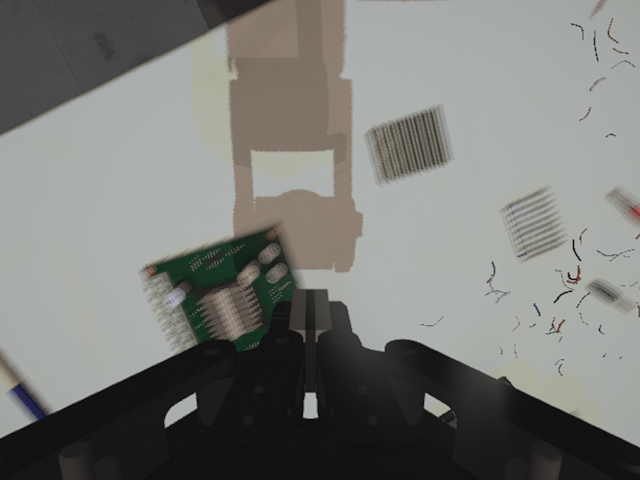

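The wrist view is motion-blurred. It shows the cap pin near (250,273) between the strap and the capacitors, and the shut fingertips near (310,300). I'll take a sharp picture now that the arm has settled.

```bash
python3 -c "
from h import *
go([.485,-.149,.13])
c=optics.camera_params('wrist')
im=optics.snapshot('wrist');cv2.imwrite('pics/w2.png',im[:,:,::-1])
np.save('w2.npy',c)
for p in [[.485,-.149,.052],[.5505,-.2272,.052],[.4786,-.221,.052]]: print(proj(c,p))
cv2.imwrite('pics/w2z.png',cv2.resize(im[210:360,130:310,::-1],None,fx=4,fy=4,interpolation=cv2.INTER_CUBIC))"
```

```text
t 1.65 tcp [ 0.4684 -0.0896  0.2096] F [ 3.11 -4.17  0.23] gap 0.004 shift tool mm [ 80.2 -38.3 -47.4] dist 0.101
[258.15209089 262.85362742]
[213.62701597 353.98371295]
[183.09217188 286.69534703]
```

View pics/w2z.png

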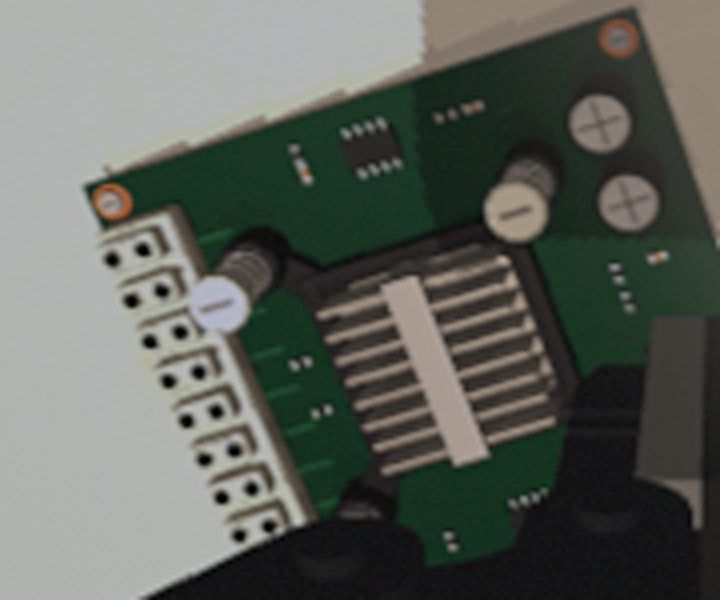

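In the wrist zoom the cap head is at (516,211), full-frame (259,262.8), and the terminal head is at (219,304), full-frame (184.8,286). The top-view positions predicted (258.2,262.9) and (183.1,286.7), so the two agree to about 1 mm. I'll go to the hover position.

```bash
python3 -c "
from h import *
c=np.load('w2.npy',allow_pickle=True).item()
print(onz(c,[259,262.75],.052),onz(c,[184.75,286],.052))
go([.4852,-.1485,.08])"
```

```text
[ 0.48521022 -0.14826883  0.052     ] [ 0.47860026 -0.21930143  0.052     ]
t 1.7 tcp [ 0.4668 -0.0861  0.2094] F [-1.02  1.95  0.12] gap -0.0 shift tool mm [129.7 -41.2 -49.4] dist 0.145
```

Call:
step_arm(
  commands=[
    [0.02,-0.02,-0.025,0],
    [0.05,-0.041,-0.049,0],
    [0.08,-0.041,-0.049,0],
    [0.105,-0.041,-0.049,0],
    [0.12,-0.041,-0.049,0],
    [0.125,-0.041,-0.049,0],
    [0.125,-0.041,-0.049,0],
    [0.125,-0.041,-0.049,0],
  ],
)

```text
t: 2.37
tcp_pos: [0.4853, -0.1476, 0.0851]
tool_rot: [-0.39, 0.592, 0.385, 0.591]
force: [0.6, 0.5, -0.5]
finger_gap: 0.0
```

```bash
python3 -c "
from h import *
go([.4852,-.1487,.055])
c=optics.camera_params('wrist')
im=optics.snapshot('wrist');cv2.imwrite('pics/w3.png',im[:,:,::-1])
im=optics.snapshot('scene')
cv2.imwrite('pics/s3z.png',cv2.resize(im[180:330,200:380,::-1],None,fx=4,fy=4,interpolation=cv2.INTER_CUBIC))"
```

```text
t 2.37 tcp [ 0.4853 -0.1476  0.0851] F [ 0.63  0.52 -0.5 ] gap 0.0 shift tool mm [30.1 -0.2 -1. ] dist 0.03
```

View pics/s3z.png

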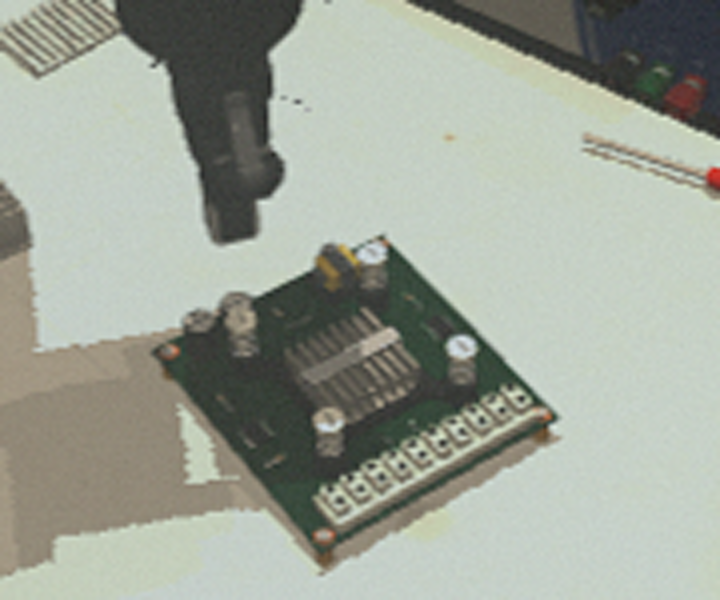

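View pics/w3.png

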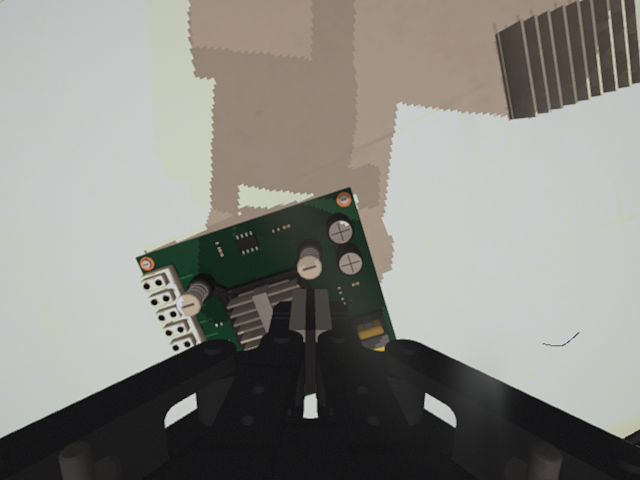

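The wrist view shows the cap head at (310,267), in line with the fingertips at (310,290) and about 30 mm below them. I'll descend to just above the head.

Call:
step_arm(
  commands=[
    [0.01,0,-0.001,0],
    [0.018,0,-0.001,0],
    [0.024,0,-0.001,0],
    [0.027,0,-0.001,0],
    [0.028,0,-0.001,0],
    [0.028,0,-0.001,0],
  ],
)

```text
t: 2.97
tcp_pos: [0.4855, -0.149, 0.0574]
tool_rot: [-0.39, 0.591, 0.385, 0.592]
force: [0.5, -1.7, -0.3]
finger_gap: -0.004
```

Call:
step_arm(
  commands=[
    [0.001,0,0,0],
    [0.002,0,0,0],
    [0.003,0,0,0],
    [0.004,0,0,0],
    [0.005,0,0,0],
    [0.006,0,0,0],
    [0.007,0,0,0],
    [0.007,0,0,0],
  ],
)

```text
t: 3.63
tcp_pos: [0.4854, -0.149, 0.0502]
tool_rot: [-0.39, 0.591, 0.385, 0.592]
force: [-0.8, -1.0, 0.1]
finger_gap: -0.003
```

```bash
python3 -c "
from h import *
go([.4852,-.1487,.0425])"
```

```text
t 3.63 tcp [ 0.4854 -0.149   0.0502] F [-0.83 -1.02  0.14] gap -0.003 shift tool mm [7.7 0.3 0.2] dist 0.008
```

Call:
step_arm(
  commands=[
    [0.001,0,0,0],
    [0.002,0,0,0],
    [0.003,0,0,0],
    [0.003,0,0,0],
  ],
)

```text
t: 3.97
tcp_pos: [0.4853, -0.1489, 0.047]
tool_rot: [-0.39, 0.592, 0.385, 0.591]
force: [-0.5, -0.2, -0.7]
finger_gap: 0.002
```

Call:
step_arm(
  commands=[
    [0.001,0,0,0],
    [0.002,0,0,0],
    [0.002,0,0,0],
  ],
)

```text
t: 4.22
tcp_pos: [0.4852, -0.1489, 0.0449]
tool_rot: [-0.39, 0.592, 0.385, 0.591]
force: [-0.4, 0.4, -1.0]
finger_gap: 0.0
```

```bash
python3 -c "
from h import *
go([.4852,-.1487,.0425])
im=optics.snapshot('scene')
cv2.imwrite('pics/s4z.png',cv2.resize(im[180:330,200:380,::-1],None,fx=4,fy=4,interpolation=cv2.INTER_CUBIC))"
```

```text
t 4.22 tcp [ 0.4852 -0.1489  0.0449] F [-0.42  0.36 -0.95] gap 0.0 shift tool mm [2.4 0.1 0.2] dist 0.002
```

View pics/s4z.png

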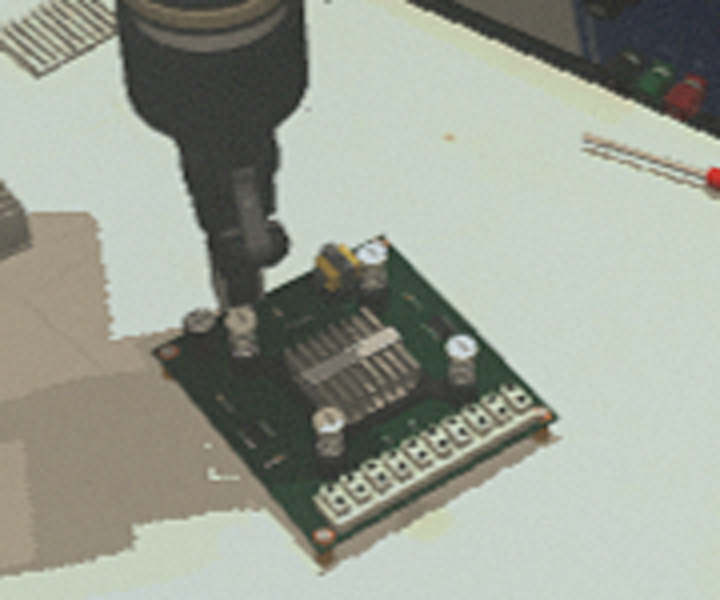

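The scene view shows the cap pin head still raised at zoom (240,320). The finger seems to end just behind it, and there is no contact force. I'll work out where the tip really is before moving again.

```bash
python3 -c "
from h import *
s=telemetry.sense()
cs=optics.camera_params('scene');ct=optics.camera_params('top');cw=optics.camera_params('wrist')
for n,c,o,k in [('scene',cs,(200,180),4)]:
    print(n,proj(c,s['tcp_pos']),(proj(c,s['tcp_pos'])-o)*k, 'pin raised',(proj(c,[.4852,-.1487,.052])-o)*k,'home',(proj(c,[.4852,-.1487,.044])-o)*k)
print('wrist tcp',proj(cw,s['tcp_pos']),'top tcp',proj(ct,s['tcp_pos']))
im=optics.snapshot('wrist');cv2.imwrite('pics/w5.png',im[:,:,::-1])
cv2.imwrite('pics/w5z.png',cv2.resize(im[200:350,220:400,::-1],None,fx=4,fy=4,interpolation=cv2.INTER_CUBIC))
im=optics.snapshot('top')
cv2.imwrite('pics/t5z.png',cv2.resize(im[222:304,250:357,::-1],None,fx=7,fy=7,interpolation=cv2.INTER_CUBIC))
"
```

```text
scene [260.33735231 262.86865419] [241.34940923 331.47461675] pin raised [240.12289462 320.91068075] home [241.19043229 332.57071115]
wrist tcp [312.20978844 290.70129743] top tcp [293.0623793  276.26312266]
```

View pics/w5z.png

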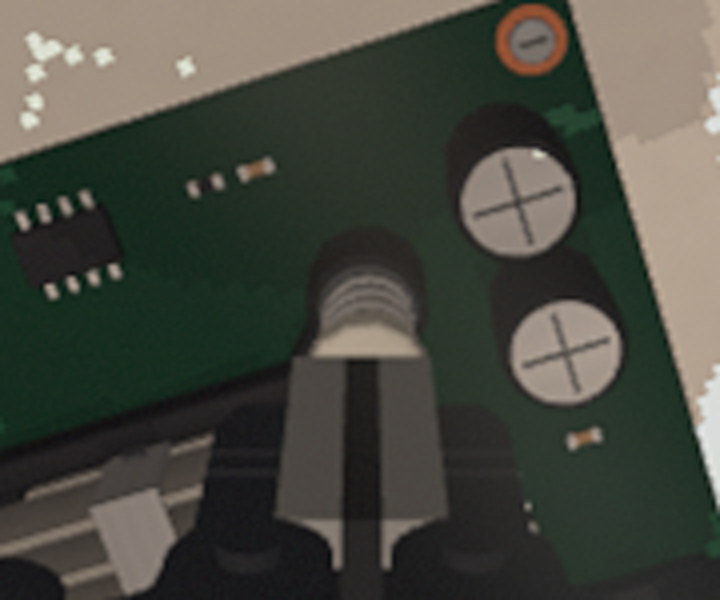

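View pics/t5z.png

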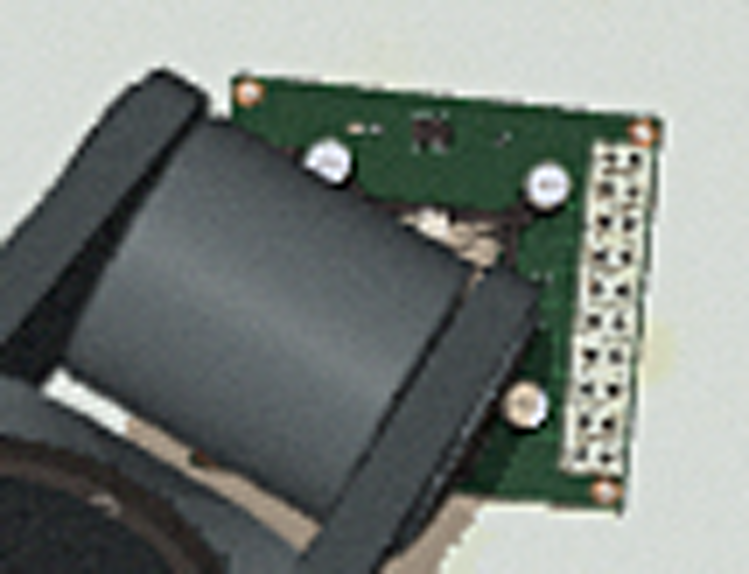

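```bash
python3 -c "
from h import *
go([.4852,-.1487,.0425])
cs=optics.camera_params('scene')
print('hover pred zoom',(proj(cs,[.4853,-.1476,.0851])-np.array([200,180]))*4)
im=optics.snapshot('scene')
cv2.imwrite('pics/s6.png',im[:,:,::-1])
cv2.imwrite('pics/s6z.png',cv2.resize(im[220:290,220:310,::-1],None,fx=8,fy=8,interpolation=cv2.INTER_CUBIC))
k=cv2.imread('pics/s3z.png')[160:440,80:440]
cv2.imwrite('pics/s3zz.png',cv2.resize(k,None,fx=2,fy=2))
"
```

```text
t 4.37 tcp [ 0.4853 -0.1489  0.045 ] F [-0.74  0.47  0.83] gap -0.001 shift tool mm [2.5 0.2 0.2] dist 0.003
hover pred zoom [234.25510202 269.77425949]
```

View pics/s6z.png

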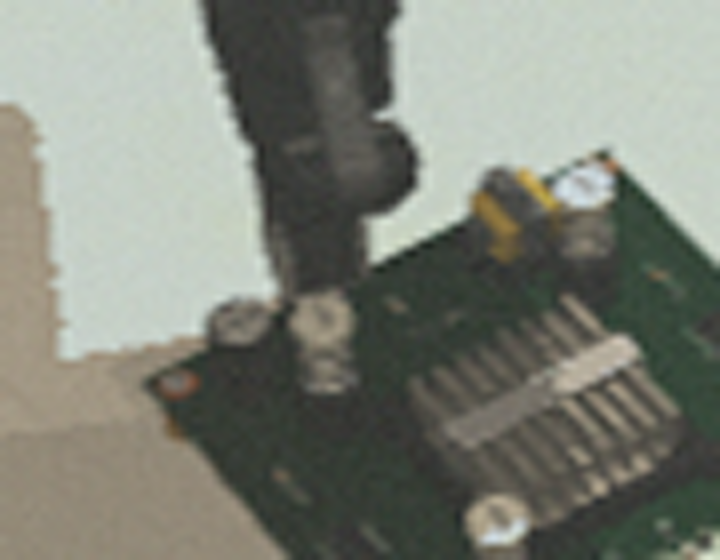

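View pics/s3zz.png

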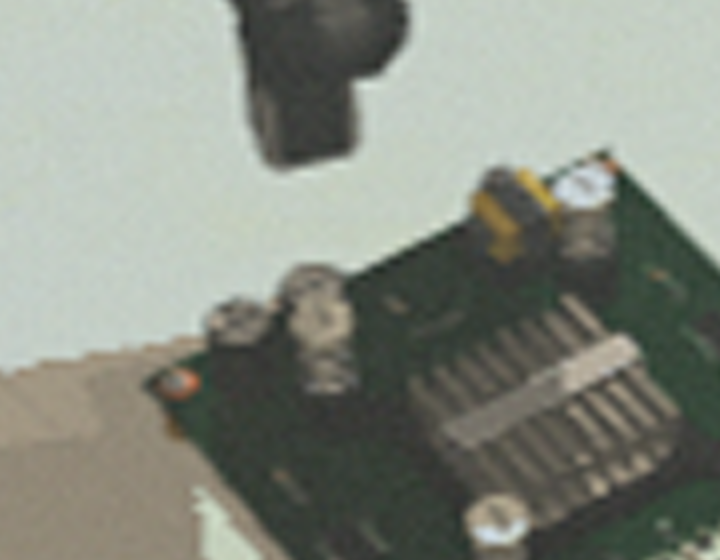

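The fingertip's lower end appears at scene (260,256), but the reported TCP projects to (260.3,262.9). The tip therefore looks about 19 mm higher, or farther away, than reported. The hover picture shows the same offset. I'll triangulate the tip from the wrist and scene views.

```bash
python3 -c "
from h import *
s=telemetry.sense();print(s['tcp_pos'])
cs=optics.camera_params('scene');cw=optics.camera_params('wrist')
for z in (.044,.052): print('head wrist',z,proj(cw,[.4852,-.1487,z]))
for pw in ([311,289],[311,292]):
  for ps in ([260,256.2],[260,257.5]):
    print(pw,ps,tri(cw,pw,cs,ps))
X=s['tcp_pos']
for d in (0,.01,.019,.03): print('along',d,proj(cw,X+[0,0,d]),proj(cs,X+[0,0,d]))
# wrist camera in tool frame
T=R.from_quat(s['tool_rot']);print(T.inv().apply(cw['origin']-X), (T.inv()*R.from_quat(cw['attitude'])).as_matrix().round(3))
"
```

```text
[ 0.48531254 -0.148974    0.04507322]
head wrist 0.044 [312.62038829 289.41846234]
head wrist 0.052 [312.66797584 296.29407273]
[311, 289] [260, 256.2] (array([ 0.48285669, -0.14743316,  0.05998687]), np.float64(0.007741683997822891))
[311, 289] [260, 257.5] (array([ 0.48312972, -0.14774381,  0.05719979]), np.float64(0.006295094370613518))
[311, 292] [260, 256.2] (array([ 0.48328102, -0.14775265,  0.06046372]), np.float64(0.006527903144909321))
[311, 292] [260, 257.5] (array([ 0.48355224, -0.14807249,  0.05770632]), np.float64(0.005061688007379843))
along 0 [312.17711291 290.73598771] [260.40223503 262.80858265]
along 0.01 [312.21193469 299.55705512] [260.06861672 259.15436564]
along 0.019 [312.24691693 308.41876928] [259.76434941 255.82163853]
along 0.03 [312.29528154 320.67051247] [259.38719733 251.69058354]
[-0.16409876  0.06652458 -0.00092127] [[ 0.001 -0.263  0.965]
 [ 0.    -0.965 -0.263]
 [ 1.     0.    -0.001]]
```

Both views fit the fingertips being about 19 mm higher than the reported TCP: the wrist view sees their near edge, 11 mm forward, and the scene view gives about 19 mm directly. That also explains why there was no contact force. The tips are really at z ≈ 0.064, so contact should come at a reported z ≈ 0.033 and home at ≈ 0.025. I'll go down in small steps and watch the force and the picture.

Call:
step_arm(
  commands=[
    [0.002,0,0,0],
    [0.004,0,0,0],
    [0.006,0,0,0],
    [0.008,0,0,0],
    [0.009,0,0,0],
    [0.009,0,0,0],
  ],
)

```text
t: 4.92
tcp_pos: [0.4851, -0.1489, 0.0357]
tool_rot: [-0.389, 0.592, 0.385, 0.591]
force: [-0.8, -1.1, -0.5]
finger_gap: 0.0
```

```bash
python3 -c "
from h import *
go([.4852,-.1487,.033])
im=optics.snapshot('scene');a=cv2.resize(im[220:290,220:310,::-1],None,fx=4,fy=4,interpolation=cv2.INTER_CUBIC)
im=optics.snapshot('wrist');b=cv2.resize(im[220:320,230:360,::-1],(400,280),interpolation=cv2.INTER_CUBIC)
cv2.imwrite('pics/c7.png',np.hstack([a,b]))
"
```

```text
t 4.92 tcp [ 0.4851 -0.1489  0.0357] F [-0.82 -1.07 -0.47] gap 0.0 shift tool mm [2.7 0.  0.2] dist 0.003
```

View pics/c7.png

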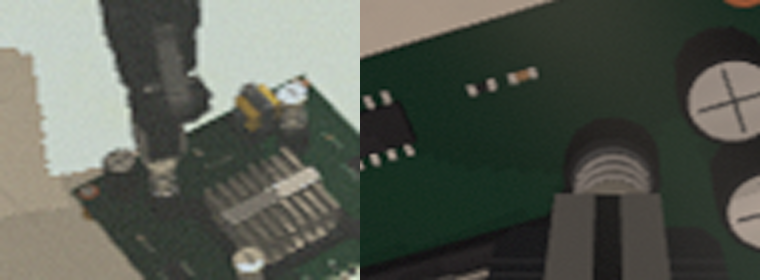

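The fingertip now covers the head in both views: scene crop (160,165) and wrist crop (610,195). This confirms it is directly over the pin. I'll continue in small steps with the force check.

Call:
step_arm(
  commands=[
    [0.001,0,0,0],
    [0.002,0,0,0],
    [0.003,0,0,0],
    [0.004,0,0,0],
    [0.004,0,0,0],
  ],
)

```text
t: 5.43
tcp_pos: [0.4852, -0.1489, 0.0318]
tool_rot: [-0.39, 0.592, 0.385, 0.591]
force: [-0.3, 0.4, -0.8]
finger_gap: 0.004
```

Call:
step_arm(
  commands=[
    [0.001,0,0,0],
    [0.002,0,0,0],
    [0.002,0,0,0],
  ],
)

```text
t: 5.68
tcp_pos: [0.4852, -0.1489, 0.0297]
tool_rot: [-0.39, 0.592, 0.385, 0.591]
force: [0.1, -0.0, 0.1]
finger_gap: -0.001
```

Call:
step_arm(
  commands=[
    [0.001,0,0,0],
    [0.002,0,0,0],
  ],
)

```text
t: 5.85
tcp_pos: [0.4852, -0.149, 0.0278]
tool_rot: [-0.39, 0.592, 0.385, 0.591]
force: [-0.1, -0.3, 2.3]
finger_gap: 0.003
```

```bash
cat >> h.py <<'E'
def look(fn,t):
    go(t)
    im=optics.snapshot('scene');a=cv2.resize(im[220:290,220:320,::-1],(400,280),interpolation=cv2.INTER_CUBIC)
    im=optics.snapshot('wrist');b=cv2.resize(im[220:320,230:360,::-1],(400,280),interpolation=cv2.INTER_CUBIC)
    cv2.imwrite(fn,np.hstack([a,b])); print(telemetry.sense()["force"].round(2))
E
python3 -c "
from h import *
look('pics/c8.png',[.4852,-.1487,.024])"
```

```text
t 5.85 tcp [ 0.4852 -0.149   0.0278] F [-0.09 -0.3   2.34] gap 0.003 shift tool mm [3.8 0.2 0.2] dist 0.004
[ 0.37 -0.63  1.6 ]
```

View pics/c8.png

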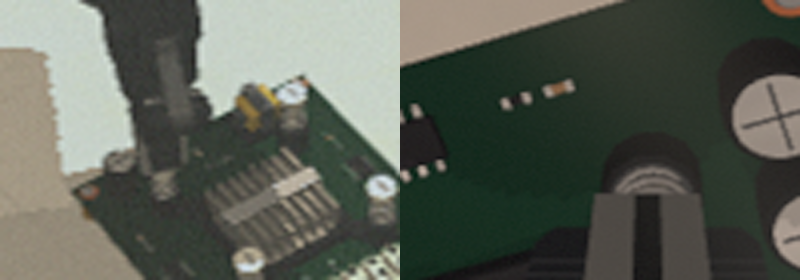

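Fz is about 2 N and the spring coils look shorter, so the pin is giving way. I'll continue until the force climbs past 3.5 N, which means it is on the end spring.

Call:
step_arm(
  commands=[
    [0.001,0,0,0],
    [0.002,0,0,0],
    [0.002,0,0,0],
  ],
)

```text
t: 6.2
tcp_pos: [0.4852, -0.149, 0.0255]
tool_rot: [-0.39, 0.592, 0.385, 0.591]
force: [0.6, 0.1, 1.3]
finger_gap: 0.001
```

Call:
step_arm(
  commands=[
    [0.001,0,0,0],
    [0.001,0,0,0],
  ],
)

```text
t: 6.37
tcp_pos: [0.4852, -0.149, 0.0244]
tool_rot: [-0.389, 0.592, 0.385, 0.591]
force: [-0.6, 0.6, 0.3]
finger_gap: 0.001
```

Call:
step_arm(
  commands=[
    [0.001,0,0,0],
    [0.001,0,0,0],
  ],
)

```text
t: 6.53
tcp_pos: [0.4852, -0.149, 0.0232]
tool_rot: [-0.389, 0.592, 0.385, 0.591]
force: [-0.1, 0.1, 0.7]
finger_gap: 0.001
```

```bash
python3 -c "
from h import *
look('pics/c9.png',[.4852,-.1487,.024])"
```

```text
t 6.53 tcp [ 0.4852 -0.149   0.0232] F [-0.13  0.09  0.67] gap 0.001 shift tool mm [-0.8  0.1  0.2] dist 0.001
[ 0.13 -0.57  1.07]
```

View pics/c9.png

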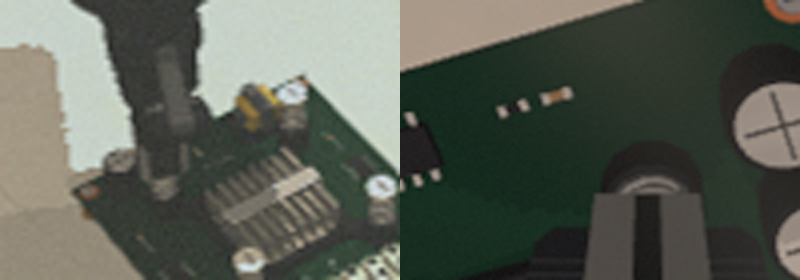

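The wrist view shows fewer visible coils, at (650,183), so the pin is going down. There is no end-spring force yet.

Call:
step_arm(
  commands=[
    [0.001,0,0,0],
    [0.001,0,0,0],
  ],
)

```text
t: 6.8
tcp_pos: [0.4852, -0.149, 0.0221]
tool_rot: [-0.389, 0.592, 0.385, 0.591]
force: [-0.1, 0.6, 0.9]
finger_gap: -0.002
```

Call:
step_arm(
  commands=[
    [0.001,0,0,0],
    [0.001,0,0,0],
  ],
)

```text
t: 6.97
tcp_pos: [0.4853, -0.149, 0.0212]
tool_rot: [-0.389, 0.592, 0.385, 0.591]
force: [-0.8, 1.3, 4.8]
finger_gap: 0.005
```

Call:
step_arm(
  commands=[
    [0.001,0,0,0],
    [0.001,0,0,0],
  ],
)

```text
t: 7.13
tcp_pos: [0.4853, -0.149, 0.0205]
tool_rot: [-0.39, 0.592, 0.385, 0.591]
force: [-1.1, 0.5, 6.8]
finger_gap: 0.002
```

The force has risen to 4.8 and then 6.8 N, so the pin is on the end spring. Its stop was met near reported z ≈ 0.0215. I'll lift straight up and check.

Call:
step_arm(
  commands=[
    [-0.01,0,0,0],
    [-0.03,0,0,0],
    [-0.05,0,0,0],
    [-0.06,0,0,0],
    [-0.06,0,0,0],
    [-0.06,0,0,0],
  ],
)

```text
t: 7.63
tcp_pos: [0.4853, -0.1489, 0.0809]
tool_rot: [-0.39, 0.591, 0.385, 0.592]
force: [-0.3, 0.1, 0.2]
finger_gap: -0.003
```

```bash
cat >> h.py <<'E'
def look2(fn,t):
    go(t)
    im=optics.snapshot('scene');a=cv2.resize(im[230:325,230:345,::-1],(400,330),interpolation=cv2.INTER_CUBIC)
    im=optics.snapshot('wrist');b=cv2.resize(im[180:360,120:340,::-1],(400,330),interpolation=cv2.INTER_CUBIC)
    cv2.imwrite(fn,np.hstack([a,b]));
E
python3 -c "
from h import *
look2('pics/d1.png',[.5505,-.2269,.08])"
```

```text
t 7.63 tcp [ 0.4853 -0.1489  0.0809] F [-0.32  0.09  0.18] gap -0.003 shift tool mm [  1.7 -90.9 -45.5] dist 0.102
```

View pics/d1.png

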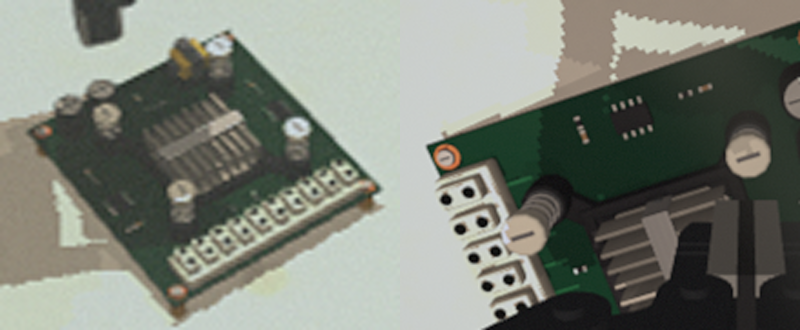

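The cap pin is visibly lower, at scene crop (107,113) = full (260.8,262.5). The predicted home position is (260.3,263.1), so it is home and the board hasn't moved. Next is the opposite pin.

Call:
step_arm(
  commands=[
    [0,-0.03,-0.015,0],
    [0,-0.06,-0.03,0],
    [0,-0.08,-0.04,0],
    [0,-0.091,-0.0455,0],
    [0.01,-0.091,-0.0455,0],
    [0.02,-0.091,-0.0455,0],
    [0.025,-0.091,-0.0455,0],
    [0.025,-0.091,-0.0455,0],
  ],
)

```text
t: 8.4
tcp_pos: [0.5468, -0.2241, 0.0525]
tool_rot: [-0.387, 0.593, 0.388, 0.59]
force: [-0.4, 0.7, 0.6]
finger_gap: -0.004
```

```bash
python3 -c "
from h import *
look2('pics/d2.png',[.5505,-.2269,.032])"
```

```text
t 8.4 tcp [ 0.5468 -0.2241  0.0525] F [-0.36  0.72  0.57] gap -0.004 shift tool mm [20.5 -4.6 -1. ] dist 0.021
```

View pics/d2.png

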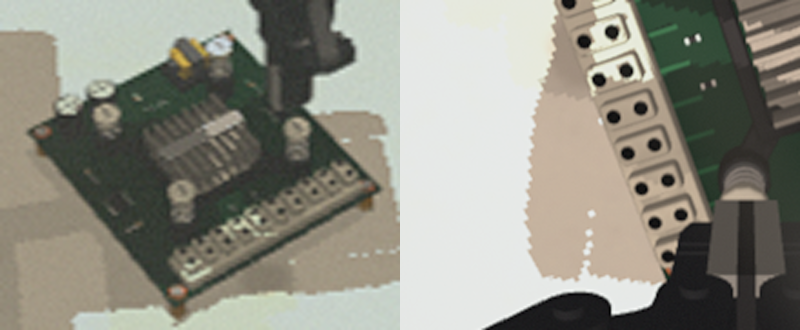

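The fingertip is above the opposite pin, with 4.6 mm of sideways lag left to take out. I'll correct that while descending.

Call:
step_arm(
  commands=[
    [0,-0.0045,-0.001,0],
    [0.005,-0.0045,-0.001,0],
    [0.01,-0.0045,-0.001,0],
    [0.015,-0.0045,-0.001,0],
    [0.019,-0.0045,-0.001,0],
    [0.019,-0.0045,-0.001,0],
    [0.019,-0.0045,-0.001,0],
  ],
)

```text
t: 9.08
tcp_pos: [0.5518, -0.2277, 0.0348]
tool_rot: [-0.388, 0.592, 0.387, 0.59]
force: [0.1, -0.0, -0.3]
finger_gap: 0.004
```

```bash
python3 -c "
from h import *
look('pics/d3.png',[.5505,-.2269,.0235])"
```

```text
t 9.08 tcp [ 0.5518 -0.2277  0.0348] F [ 0.06 -0.   -0.31] gap 0.004 shift tool mm [11.3  1.5  0.2] dist 0.011
[ 0.95 -1.22 -0.17]
```

View pics/d3.png

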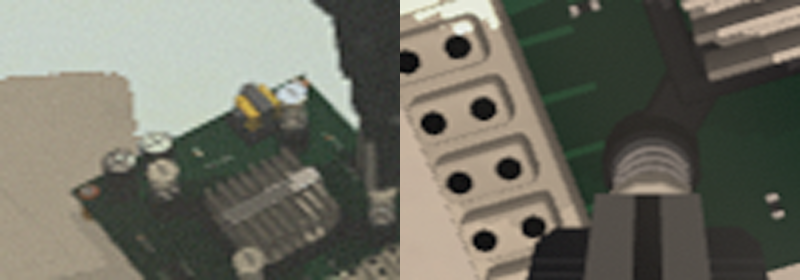

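The tip is aligned over the pin to about 1.5 mm. I'll press on down.

Call:
step_arm(
  commands=[
    [0.0015,0.0015,0,0],
    [0.003,0.0015,0,0],
    [0.0045,0.0015,0,0],
    [0.006,0.0015,0,0],
    [0.0075,0.0015,0,0],
    [0.009,0.0015,0,0],
    [0.01,0.0015,0,0],
    [0.01,0.0015,0,0],
  ],
)

```text
t: 9.85
tcp_pos: [0.5508, -0.2274, 0.0252]
tool_rot: [-0.388, 0.592, 0.387, 0.591]
force: [-0.8, -0.1, 0.6]
finger_gap: 0.002
```

Call:
step_arm(
  commands=[
    [0.001,0,0,0],
    [0.002,0,0,0],
    [0.002,0,0,0],
  ],
)

```text
t: 10.1
tcp_pos: [0.5508, -0.2274, 0.023]
tool_rot: [-0.388, 0.592, 0.387, 0.591]
force: [0.5, -0.3, 1.3]
finger_gap: 0.001
```

Call:
step_arm(
  commands=[
    [0.001,0,0,0],
    [0.001,0,0,0],
  ],
)

```text
t: 10.27
tcp_pos: [0.5508, -0.2274, 0.022]
tool_rot: [-0.388, 0.592, 0.387, 0.591]
force: [-1.3, 0.0, 2.9]
finger_gap: -0.002
```

Call:
step_arm(
  commands=[
    [0.001,0,0,0],
    [0.001,0,0,0],
  ],
)

```text
t: 10.43
tcp_pos: [0.5509, -0.2274, 0.0212]
tool_rot: [-0.388, 0.592, 0.387, 0.591]
force: [-1.5, 1.2, 5.4]
finger_gap: 0.001
```

Call:
step_arm(
  commands=[
    [0.001,0,0,0],
    [0.001,0,0,0],
  ],
)

```text
t: 10.6
tcp_pos: [0.5509, -0.2274, 0.0206]
tool_rot: [-0.388, 0.592, 0.387, 0.591]
force: [-1.5, 0.1, 7.0]
finger_gap: 0.001
```

The force has reached 7 N on the end spring at the same height as before, so this pin is home too. I'll lift, check and go on to the third pin.

Call:
step_arm(
  commands=[
    [-0.01,0,0,0],
    [-0.03,0,0,0],
    [-0.05,0,0,0],
    [-0.06,0,0,0],
    [-0.06,0,0,0],
    [-0.06,0,0,0],
  ],
)

```text
t: 11.1
tcp_pos: [0.5512, -0.2274, 0.081]
tool_rot: [-0.389, 0.592, 0.387, 0.591]
force: [0.4, 0.8, -0.7]
finger_gap: -0.001
```

```bash
python3 -c "
from h import *
cs=optics.camera_params('scene')
for p in ([.4852,-.1487],[.5505,-.2269],[.4787,-.2205],[.557,-.155]):
    print([((proj(cs,[*p,z])-230)*3.476).round(0) for z in (.052,.044)])
look2('pics/d4.png',[.4787,-.2205,.08])"
```

```text
[array([104., 105.]), array([105., 115.])]
[array([296., 129.]), array([296., 139.])]
[array([181., 192.]), array([181., 202.])]
[array([218.,  47.]), array([218.,  57.])]
t 11.1 tcp [ 0.5512 -0.2274  0.081 ] F [ 0.38  0.77 -0.7 ] gap -0.001 shift tool mm [  0.9  69.2 -22.6] dist 0.073
```

View pics/d4.png

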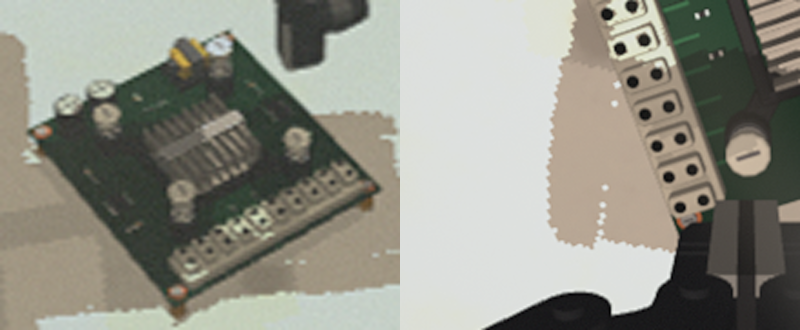

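The opposite pin head is now at crop (298,137), and home was predicted at (296,139). The terminal pin at (181,190) and the transformer pin at (218,47) are still raised. I'll move over the third pin.

Call:
step_arm(
  commands=[
    [0,0.03,-0.01,0],
    [0,0.055,-0.018,0],
    [0,0.069,-0.0225,0],
    [0,0.069,-0.0225,0],
    [0.01,0.069,-0.0225,0],
    [0.02,0.069,-0.0225,0],
    [0.025,0.069,-0.0225,0],
    [0.025,0.069,-0.0225,0],
  ],
)

```text
t: 11.87
tcp_pos: [0.4779, -0.2195, 0.0528]
tool_rot: [-0.387, 0.593, 0.389, 0.59]
force: [-0.1, -0.5, -0.3]
finger_gap: 0.0
```

```bash
python3 -c "
from h import *
look2('pics/d5.png',[.4787,-.2205,.035])"
```

```text
t 11.87 tcp [ 0.4779 -0.2195  0.0528] F [-0.13 -0.5  -0.3 ] gap 0.0 shift tool mm [17.8 -1.2 -0.5] dist 0.018
```

View pics/d5.png

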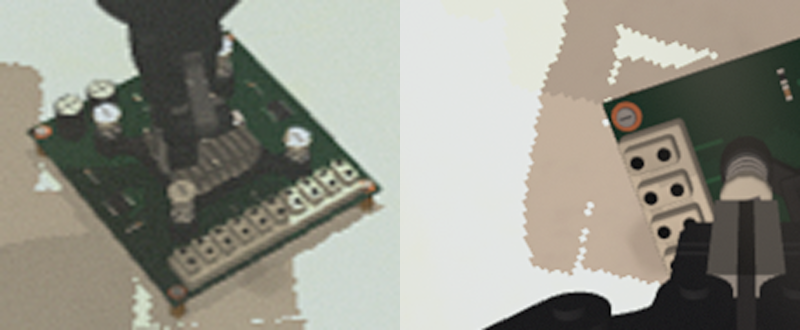

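The tip is directly above the terminal pin, with about 1 mm of error left. Now descending.

Call:
step_arm(
  commands=[
    [0.004,-0.001,-0.0005,0],
    [0.008,-0.001,-0.0005,0],
    [0.012,-0.001,-0.0005,0],
    [0.015,-0.001,-0.0005,0],
    [0.017,-0.001,-0.0005,0],
    [0.018,-0.001,-0.0005,0],
    [0.018,-0.001,-0.0005,0],
  ],
)

```text
t: 12.55
tcp_pos: [0.4788, -0.2207, 0.0357]
tool_rot: [-0.387, 0.592, 0.388, 0.59]
force: [-0.3, -0.3, -0.3]
finger_gap: -0.002
```

Call:
step_arm(
  commands=[
    [0.0015,0,0,0],
    [0.003,0,0,0],
    [0.0045,0,0,0],
    [0.006,0,0,0],
    [0.0075,0,0,0],
    [0.009,0,0,0],
    [0.01,0,0,0],
    [0.01,0,0,0],
  ],
)

```text
t: 13.22
tcp_pos: [0.4788, -0.2207, 0.0257]
tool_rot: [-0.387, 0.592, 0.388, 0.59]
force: [-0.2, -0.2, 0.7]
finger_gap: 0.003
```

Call:
step_arm(
  commands=[
    [0.001,0,0,0],
    [0.002,0,0,0],
    [0.002,0,0,0],
  ],
)

```text
t: 13.47
tcp_pos: [0.4788, -0.2207, 0.0235]
tool_rot: [-0.387, 0.592, 0.388, 0.59]
force: [-0.3, 0.0, 0.7]
finger_gap: 0.004
```

Call:
step_arm(
  commands=[
    [0.001,0,0,0],
    [0.0015,0,0,0],
    [0.0015,0,0,0],
  ],
)

```text
t: 13.72
tcp_pos: [0.4788, -0.2207, 0.022]
tool_rot: [-0.387, 0.592, 0.388, 0.59]
force: [0.2, 0.3, 1.5]
finger_gap: -0.001
```

Call:
step_arm(
  commands=[
    [0.001,0,0,0],
    [0.001,0,0,0],
  ],
)

```text
t: 13.88
tcp_pos: [0.4788, -0.2208, 0.0211]
tool_rot: [-0.387, 0.592, 0.388, 0.59]
force: [-0.6, 0.7, 4.6]
finger_gap: -0.003
```

Call:
step_arm(
  commands=[
    [0.001,0,0,0],
    [0.001,0,0,0],
  ],
)

```text
t: 14.05
tcp_pos: [0.4789, -0.2208, 0.0205]
tool_rot: [-0.387, 0.592, 0.388, 0.59]
force: [-1.1, 0.6, 6.7]
finger_gap: -0.006
```

The third pin is on its stop at 6.7 N, at the same height. I'll lift and check.

Call:
step_arm(
  commands=[
    [-0.01,0,0,0],
    [-0.03,0,0,0],
    [-0.05,0,0,0],
    [-0.06,0,0,0],
    [-0.06,0,0,0],
    [-0.06,0,0,0],
  ],
)

```text
t: 14.55
tcp_pos: [0.4792, -0.2208, 0.0809]
tool_rot: [-0.388, 0.592, 0.388, 0.59]
force: [0.1, 0.5, -1.2]
finger_gap: -0.002
```

```bash
python3 -c "
from h import *
look2('pics/d6.png',[.557,-.1553,.08])"
```

```text
t 14.55 tcp [ 0.4792 -0.2208  0.0809] F [ 0.06  0.49 -1.19] gap -0.002 shift tool mm [  0.6 -45.2  91.1] dist 0.102
```

View pics/d6.png

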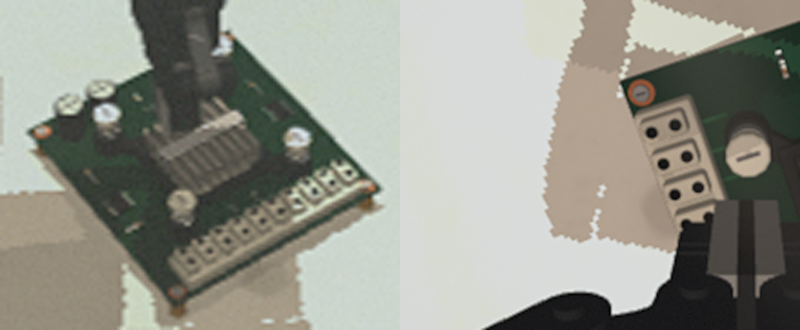

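The terminal pin head is at crop (182,201), and home was predicted at (181,202). Last is the transformer pin.

Call:
step_arm(
  commands=[
    [0,-0.015,0.03,0],
    [0,-0.03,0.06,0],
    [0,-0.04,0.08,0],
    [0,-0.045,0.091,0],
    [0.005,-0.045,0.091,0],
    [0.015,-0.045,0.091,0],
    [0.025,-0.045,0.091,0],
    [0.025,-0.045,0.091,0],
  ],
)

```text
t: 15.32
tcp_pos: [0.5527, -0.1546, 0.0515]
tool_rot: [-0.385, 0.594, 0.39, 0.589]
force: [-1.0, -0.3, -0.3]
finger_gap: -0.001
```

```bash
python3 -c "
from h import *
look2('pics/d7.png',[.557,-.1553,.035])"
```

```text
t 15.32 tcp [ 0.5527 -0.1546  0.0515] F [-0.96 -0.29 -0.29] gap -0.001 shift tool mm [16.4 -4.4  1.1] dist 0.017
```

View pics/d7.png

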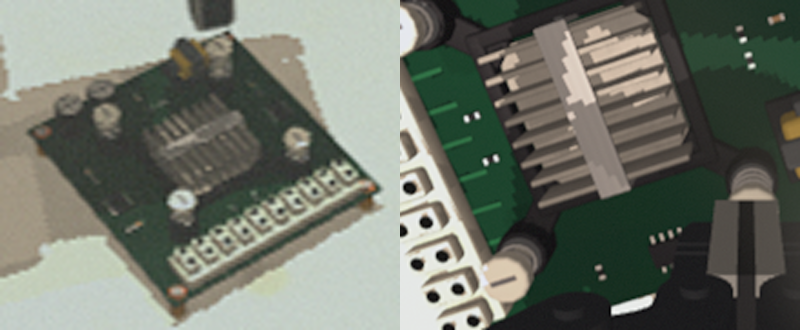

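The tip is over the transformer pin at wrist crop (750,195), with 4 mm of lag left. I'll correct it and descend.

Call:
step_arm(
  commands=[
    [0,-0.0035,0.001,0],
    [0.005,-0.0035,0.001,0],
    [0.009,-0.0035,0.001,0],
    [0.013,-0.0035,0.001,0],
    [0.016,-0.0035,0.001,0],
    [0.016,-0.0035,0.001,0],
    [0.016,-0.0035,0.001,0],
  ],
)

```text
t: 16.0
tcp_pos: [0.5574, -0.1555, 0.0369]
tool_rot: [-0.385, 0.594, 0.389, 0.59]
force: [0.1, -0.1, -0.3]
finger_gap: -0.003
```

```bash
python3 -c "
from h import *
look('pics/d8.png',[.557,-.1553,.0255])"
```

```text
t 16.0 tcp [ 0.5574 -0.1555  0.0369] F [ 0.12 -0.05 -0.29] gap -0.003 shift tool mm [11.4  0.4  0. ] dist 0.011
[ 0.37  0.21 -0.33]
```

View pics/d8.png

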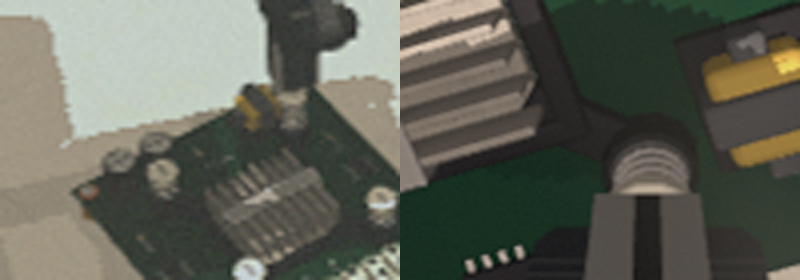

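The tip is centred on the pin and clear of the transformer. Pressing now.

Call:
step_arm(
  commands=[
    [0.0015,0,0,0],
    [0.003,0,0,0],
    [0.0045,0,0,0],
    [0.006,0,0,0],
    [0.0075,0,0,0],
    [0.009,0,0,0],
    [0.011,0,0,0],
    [0.011,0,0,0],
  ],
)

```text
t: 16.77
tcp_pos: [0.5577, -0.1556, 0.026]
tool_rot: [-0.386, 0.593, 0.389, 0.59]
force: [-0.5, 0.3, 0.9]
finger_gap: 0.004
```

Call:
step_arm(
  commands=[
    [0.001,0,0,0],
    [0.002,0,0,0],
    [0.003,0,0,0],
    [0.003,0,0,0],
  ],
)

```text
t: 17.1
tcp_pos: [0.5577, -0.1557, 0.0229]
tool_rot: [-0.386, 0.593, 0.389, 0.59]
force: [-1.4, 0.1, 0.9]
finger_gap: -0.001
```

Call:
step_arm(
  commands=[
    [0.001,0,0,0],
    [0.001,0,0,0],
  ],
)

```text
t: 17.27
tcp_pos: [0.5577, -0.1557, 0.0219]
tool_rot: [-0.386, 0.593, 0.389, 0.59]
force: [-1.1, 1.1, 4.1]
finger_gap: -0.001
```

Call:
step_arm(
  commands=[
    [0.001,0,0,0],
    [0.001,0,0,0],
  ],
)

```text
t: 17.43
tcp_pos: [0.5578, -0.1557, 0.0211]
tool_rot: [-0.386, 0.593, 0.389, 0.59]
force: [-0.1, 0.4, 5.5]
finger_gap: -0.003
```

Call:
step_arm(
  commands=[
    [0.001,0,0,0],
    [0.001,0,0,0],
  ],
)

```text
t: 17.6
tcp_pos: [0.5578, -0.1557, 0.0206]
tool_rot: [-0.386, 0.593, 0.389, 0.59]
force: [-1.7, 0.2, 6.0]
finger_gap: -0.002
```

This pin is home too. I'll lift well clear, back off, and do a final check with the top and scene cameras.

Call:
step_arm(
  commands=[
    [-0.01,0,0,0],
    [-0.03,0,0,0],
    [-0.06,0,0,0],
    [-0.09,0,0,0],
    [-0.12,0,0,0],
    [-0.15,0,0,0],
    [-0.15,0,0,0],
  ],
)

```text
t: 18.18
tcp_pos: [0.5627, -0.1576, 0.177]
tool_rot: [-0.39, 0.591, 0.385, 0.592]
force: [0.6, -0.5, 0.6]
finger_gap: 0.001
```

Call:
step_arm(
  commands=[
    [0,0.027,0.028,0],
    [0,0.054,0.056,0],
    [0,0.08,0.084,0],
    [0,0.1,0.112,0],
    [0,0.12,0.14,0],
    [0,0.13,0.16,0],
    [0,0.13,0.16,0],
    [0,0.13,0.16,0],
  ],
)

```text
t: 18.85
tcp_pos: [0.507, 0.042, 0.1756]
tool_rot: [-0.391, 0.591, 0.386, 0.591]
force: [0.9, 0.0, 0.4]
finger_gap: 0.002
```

```bash
python3 -c "
from h import *
cs=optics.camera_params('scene')
go([.4,0,.2])
im=optics.snapshot('top');cv2.imwrite('pics/topF.png',im[:,:,::-1]);a=cv2.resize(im[222:304,265:357,::-1],(400,356),interpolation=cv2.INTER_CUBIC)
im=optics.snapshot('scene');cv2.imwrite('pics/sceneF.png',im[:,:,::-1]);b=cv2.resize(im[230:325,230:345,::-1],(400,330),interpolation=cv2.INTER_CUBIC)
b=cv2.copyMakeBorder(b,0,26,0,0,cv2.BORDER_CONSTANT)
cv2.imwrite('pics/fz.png',np.hstack([a,b]))
s=telemetry.sense();print(s['t'],s['tcp_pos'],s['force'])
"
```

```text
t 18.85 tcp [0.507  0.042  0.1756] F [0.88 0.04 0.4 ] gap 0.002 shift tool mm [-24.7  81.4 -81.1] dist 0.118
18.95 [0.50778168 0.04037086 0.17564133] [ 0.0855902  -0.14383654 -0.24325031]
```

View pics/fz.png

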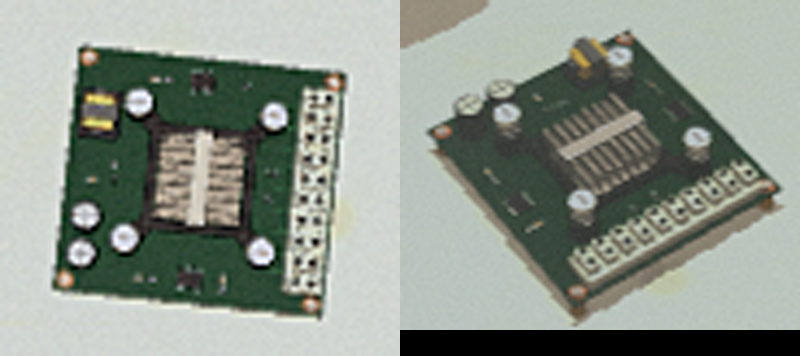

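View pics/topF.png

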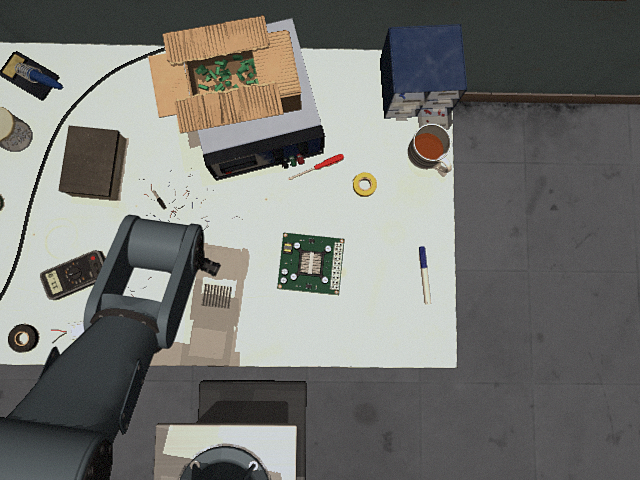

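The final views show all four heads at the predicted home positions: scene crop (107,115), (297,137), (182,202) and (220,57). The board and bystanders are where they started. I'll do one numeric check before handing in.

```bash
python3 -c "
from h import *
ct=optics.camera_params('top');cs=optics.camera_params('scene')
t0=cv2.imread('pics/top0.png');tF=cv2.imread('pics/topF.png');sF=cv2.imread('pics/sceneF.png')[:,:,::-1]
for n,p in zip(names,([.4852,-.1487],[.5505,-.2269],[.4787,-.2205],[.557,-.155])):
    print(n,proj(cs,[*p,.044]).round(1),proj(cs,[*p,.052]).round(1),head(sF,proj(cs,[*p,.044]),5))
def cen(im,r): 
    m=cv2.inRange(cv2.cvtColor(im,cv2.COLOR_BGR2HSV),(45,80,20),(90,255,255))[220:310,260:360]; M=cv2.moments(m,True); return M['m10']/M['m00'],M['m01']/M['m00']
print(cen(t0,0),cen(tF,0))
"
```

```text
cap [260.3 263.1] [260.  260.2] (array([260.19354839, 262.06451613]), np.int32(31))
opp [315.2 270.1] [315.3 267.2] (array([315., 269.]), np.int32(29))
term [282.1 288.1] [282.  285.2] (array([281.57575758, 287.06060606]), np.int32(33))
trafo [292.8 246.5] [292.7 243.5] (array([292.71428571, 245.57142857]), np.int32(28))
(46.53, 42.98294117647059) (46.530409356725144, 42.96666666666667)
```

Each head sits about 1 px above the home prediction. That matches the bias measured when the pins were raised, so each has dropped about 3 px, or 8 mm. The board centroid moved less than 0.1 px.

```bash
python3 -c "
from station import manip,telemetry
print(telemetry.sense()['t'],manip.sign_off())"
```

```text
the job is handed in; nothing more can be done
18.95 None
```

All four push-pins were pressed home with the shut fingertips, in the order capacitor, opposite, terminal, transformer. The job was handed in at 18.95 s, and the system reported no verdict.

**Pins:** each was pressed until its end spring pushed back with 6.0 to 7.0 N, all at the same tool height, within 0.1 mm. In the final scene picture the heads were about 3 px lower for the first three pins, which is the full 8 mm. I had no clean starting measurement for the transformer pin, because its first blob measurement was thrown off, but it ended where the home position was predicted.

**Board and bystanders:** the board's outline moved by less than 0.1 px in the top view. The bystanders look unmoved in the pictures, though I did not measure them. The arm was clear of everything at the end, with no force on the tool.

**What disagreed or went wrong:**
- **Fingertip height:** the fingertips sit about 20 mm higher than the reported tool position. My first descent therefore stopped short of the pin. I confirmed the offset from the wrist and scene pictures and used the force readings to find the end of each press.
- **Unit slip:** one early move was entered in millimetres instead of metres. The speed cap held it to about 80 mm in the intended direction, through free space, with no effect.
- **Camera heights:** before pressing, the pin tops measured about 3 to 4 mm too high, slightly more than the 2 mm calibration figure. The transformer pin's 63 mm was the bad measurement mentioned above.

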